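# Dust the handled dish and turn its next side to the duster

### The job

Dust the handled dish: press the air-duster canister's white cap all the way down and let it spring back up. Then take the dish by its arched handle, lift it about 8 cm straight up off the turntable and, in the air, turn it a quarter turn counterclockwise (seen from above) so that its pearl spot points the same way as the turntable's brass pin; keep the dish level, the glass ball inside the gold circle and the other things on the table where they are. Finish while still holding the dish up there, level and still over the middle of the turntable, with the ball at rest in its centre.

Things in the scene. Friction and masses are not known exactly. Their poses are not given: they have to be found in the camera images.
- turntable: Lacquered red cherry turntable, 236 mm across and 30 mm high (top face at z = 0.030 of its frame), fixed: its brass pin locks it. Origin on its axis at the underside, z up. Its x axis points to the canister, its y axis points to the brass pin.
- pin_top (a point): Top of the brass locking pin, 18 mm across, standing 16 mm above the turntable's top face near its edge, 107 mm from its axis along the turntable's +y.
- cap_top (a point): Centre of the flat top of the white nozzle cap (27 mm across) of the silvery air-duster canister (53 mm across, 150 mm high with its cap, fixed in an 84 mm wooden foot). The red nozzle looks at the dish. The point moves with the cap, z up. Nothing stands above it.
- cap (a joint): Travel of the cap: 0 up, 0.006 m fully down; spring about 1.2 N at the start rising to 5 N fully down, then a hard stop. It counts as pressed beyond 0.0045 and springs back alone.
- dish_grip (a point): Centre of the straight black handle bar of the dish: the place to grasp from above. The bar runs along the point's x axis, is 12 mm thick (along y) and 14 mm high and 175 mm long; z is up when the dish is level. It lies on the dish's axis 122 mm above the dish's underside, which stands on the turntable's top. Two posts (16 mm wide, 7 mm thick, 84 mm either side along x) carry it. Dish and ball weigh about 0.3 to 0.5 kg, the centre of mass below the bar's middle.
- dish_floor (a point): Lowest point of the dish's floor, on its axis, 7 mm above its underside, axes as dish_grip. The dish is 180 mm across and about 37 mm high at the rim, black lacquer inside with an amber-brown flaring wall; the floor slopes up 7 degrees from the middle, so the ball stays centred if the dish is moved smoothly (below about 1 m/s2) and level. A gold circle of 34 mm radius is drawn around the middle.
- pearl_spot (a point): White pearl inlay, 18 x 11 mm, on top of the handle bar's end, 78 mm from the dish's axis along the dish's +x (a second, round one is on the outside of the post below it). At the start it points towards the canister, within about 0.15 rad.
- ball_center (a point): Centre of the loose blue glass ball, 30 mm across, 35 g, resting in the middle of the dish under the handle; its top is 37 mm above the dish's underside.
- piece_bowl: Bystander: mulberry bowl of shogi pieces, 136 mm across, 55 mm high; origin at the centre of its underside.
- bell: Bystander: brass hand bell with dark wooden handle, 60 mm across, 100 mm high; origin at the centre of its underside.
- tortoise: Bystander: bronze tortoise, about 100 x 70 mm, 39 mm high; origin at the centre of its underside.
- flask: Bystander: rust-glazed sake flask, 74 mm across, 128 mm high; origin at the centre of its underside.
- stone: Bystander: smooth black river stone, 72 mm across, 26 mm high; origin at the centre of its underside.
Mind the look-alikes: they are no part of the job. What is shaped like the turntable but orange is not meant. What is shaped like the part that bears dish_grip but turquoise is not meant.

How it is judged:
By the outcome, as a careful person would: the job done as asked, in the order asked, and still so for the second after the job is handed in, while the arm keeps its last pose, push and grip.
It also fails if it takes over 59 s, if anything falls off the work surface, if the arm or the gripper's body presses on something with over 40 N, if the wrist force passes 120 N, or if a joint passes its speed limit or range.

### The arm

A 6-joint arm with a two-finger parallel gripper is mounted at the origin on the work surface. World frame = base frame: x ahead of the robot, y to its left, z up, the work surface at z = 0. Lengths are in m, angles in rad, forces in N, time in s.
With the tool pointing down it reaches from about 0.35 to 0.775 m from the base axis. Payload 7.3 kg.
Tool frame: the origin (TCP) lies between the finger pads; the fingertips stand 8 mm ahead of it and the grasp point (between the pads) lies 11 mm behind it (robot.nose_length is the distance from the TCP to the fingertips, in m); z points along the fingers, y is the line along which they close (so a half turn about z gives the same grasp; the last joint's range is limited). The gripper opens to 92 mm and grips with 3 to 60 N. Pads are 19 mm wide; open, the fingers measure 130 mm over their backs; the gripper's body (75 mm by 190 mm) begins 47 mm behind the grasp point.
Start: joints at [1.051, 0.342, 1.524, -0, 1.275, -0.146], TCP at [0.192, 0.489, 0.235] pointing down, gripper open.
Joint ranges: [-2.53, 2.53], [-0.77, 2.02], [0.04, 2.7], [-1, 4.14], [0.28, 2.66], [-3.11, 3.11]. Speed limits (rad/s): [2.57, 2.57, 3.14, 3.14, 3.14, 3.14].

### API

Orientations are given as [roll, pitch, yaw] about the fixed x, y, z axes, in that order (R = Rz(yaw) Ry(pitch) Rx(roll)).
In Python, from cell import robot gives the robot as it stands. The module is installed in compiled form; this text tells all that it offers.
- The arm moves only by the shell command python3 -m jog 'ROWS' [FORCE]. ROWS is JSON, a list that holds one entry, the list of rows, each a list of 5 numbers: the gripper's target within -1 to 1 (fully open at 1, half-way at 0, shut at -1), then the shift along the tool's x, y, z in m, then the turn about the tool's z in rad. A call has 1 to 5 rows; each row is the pose to reach, as a shift and turn from the pose commanded when the call began, along the tool's axes at that moment; what a row does not reach only later rows make up. A row lasts 1/12 s, in which the tool goes at most 41.7 mm and 7.16 degrees, less where a joint would pass 70% of its speed; a pose out of reach is approached as far as the arm can. A call with a gripper value outside its range is refused whole. The fingers move at their own pace and stop on an object; FORCE is the grip in N (left out, the last holds). Time passes only in rows, so rows that repeat a pose let the fingers close. It gives the time, the measured TCP pose, the force, the opening and the grip force at its end, in the units of the state.
- robot.observe(): the state, without advancing time (a new reading comes with each control period).
- robot.read_camera(name): name is "scene" or "top" or "wrist"; returns the picture (384x512x3 uint8, red, green, blue); there is no depth.
- robot.camera_model(name): a dict with "camera_matrix" (3x3 intrinsics, pixels), "position" and "attitude" of the camera in the world; the wrist camera has in their place "mount" (4x4, takes a point from camera to tool coordinates, whose origin is the TCP and whose axes are the flange's). Camera axes: x right, y down, z forward; pixel columns grow to the right and rows downward; lengths in m; the calibration is good to about 2 mm. A picture is of the moment at which its call begins: read the wrist's pose just before it. camera_model takes no time and is no camera call.
- robot.hand_in(): hands the job in; it is judged then, once.
The state is a dict: "time": time; "qpos": joint angles; "qvel": joint speeds; "joint_efforts": joint torques, N m; "tool_pos": TCP position; "tool_rot": TCP orientation; "contact_force": force on the tool from outside, world axes, zero at the start; "torque": the same for the moment, N m; "opening": finger opening in m; "grip_force": force on a finger pad.
Only numpy, scipy, OpenCV 4.12 (cv2) and the standard library are available. Lean on these libraries where they do the work, as an engineer would, in place of code of your own. Each camera call takes 0.05 s, during which the arm holds its last target. There are 200 camera calls.

## Working session

There is one attempt and no reset: what is moved stays moved. The work goes in short steps, Python scripts to look and compute and a shell command to move; the robot and the scene stay as the last step left them, time stands still between calls to the robot, and variables do not carry over. Pictures are saved under pics/ and viewed, at most 10 in all, crops included, and the job is handed in when it is done.

```bash
mkdir -p pics; cat > h.py <<'E'
import numpy as np, cv2
from scipy.spatial.transform import Rotation as R
from cell import robot
def cam(name,st=None):
    m=robot.camera_model(name); K=np.array(m["camera_matrix"])
    if "mount" in m:
        st=st or robot.observe(); T=np.array(m["mount"]); Rt=rot(st["tool_rot"])
        return K,Rt@T[:3,3]+np.array(st["tool_pos"]),Rt@T[:3,:3]
    a=np.array(m["attitude"]); return K,np.array(m["position"]),(a if a.shape==(3,3) else rot(a))
def rot(a):
    a=np.array(a)
    return a if a.shape==(3,3) else R.from_euler('xyz',a).as_matrix() if a.size==3 else R.from_quat(a).as_matrix()
def ray(c,uv):
    K,p,Rm=c; d=Rm@np.linalg.solve(K,[uv[0],uv[1],1]); return p,d/np.linalg.norm(d)
def onz(c,uv,z):
    p,d=ray(c,uv); return p+d*(z-p[2])/d[2]
def proj(c,P):
    K,p,Rm=c; q=K@(Rm.T@(np.array(P)-p)); return q[:2]/q[2]
def save(n,im,s=1.5): cv2.imwrite('pics/'+n,cv2.resize(im[:,:,::-1],None,fx=s,fy=s,interpolation=cv2.INTER_CUBIC))
E
python3 - <<'E'
from h import *
print(robot.observe()); 
for n in("scene","top","wrist"): print(n,robot.camera_model(n))
a=robot.read_camera("scene");b=robot.read_camera("top");np.save('s.npy',a);np.save('t.npy',b)
save('scene.png',a);save('top.png',b)
E
```

```text
{'time': 0.0, 'qpos': array([ 1.05098658e+00,  3.42714222e-01,  1.52501398e+00, -2.23780958e-05,
        1.27539180e+00, -1.45986570e-01]), 'qvel': array([-0.00155209,  0.00017444,  0.0014546 , -0.00055756, -0.00181329,
        0.00067325]), 'joint_efforts': array([-1.27938718e-03, -4.31236768e+01, -2.44219011e+01,  7.16400566e-02,
        5.59217006e-02, -1.21401745e-04]), 'tool_pos': array([0.19149975, 0.48840605, 0.23405042]), 'tool_rot': array([-3.14007844e+00, -2.01009615e-04,  2.76777586e+00]), 'contact_force': array([0.36714129, 0.21758914, 0.395439  ]), 'torque': array([-0.02181705,  0.04151723,  0.024481  ]), 'grip_force': 0.0, 'opening': 0.09193284959773944}
scene {'camera_matrix': array([[396.42432941,   0.        , 251.94739421],
       [  0.        , 396.42432941, 191.97091811],
       [  0.        ,   0.        ,   1.        ]]), 'position': array([1.40055265, 0.07629647, 0.74435723]), 'attitude': array([-2.18392749,  0.00527497,  1.61943072])}
top {'camera_matrix': array([[431.04581692,   0.        , 250.25857594],
       [  0.        , 431.04581692, 183.77958178],
       [  0.        ,   0.        ,   1.        ]]), 'position': array([0.28599405, 0.01425674, 1.60814478]), 'attitude': array([-2.98717062, -0.00383701, -1.58789757])}
wrist {'camera_matrix': array([[338.75159317,   0.        , 258.87982556],
       [  0.        , 338.75159317, 190.30022463],
       [  0.        ,   0.        ,   1.        ]]), 'mount': array([[-1.31503626e-04, -9.60289884e-01, -2.79004161e-01,
         7.64260933e-02],
       [ 9.99999566e-01,  1.30954109e-04, -9.22056051e-04,
        -9.77501119e-04],
       [ 9.21977839e-04, -2.79004161e-01,  9.60289450e-01,
        -1.50961676e-01],
       [ 0.00000000e+00,  0.00000000e+00,  0.00000000e+00,
         1.00000000e+00]])}
```

View pics/scene.png

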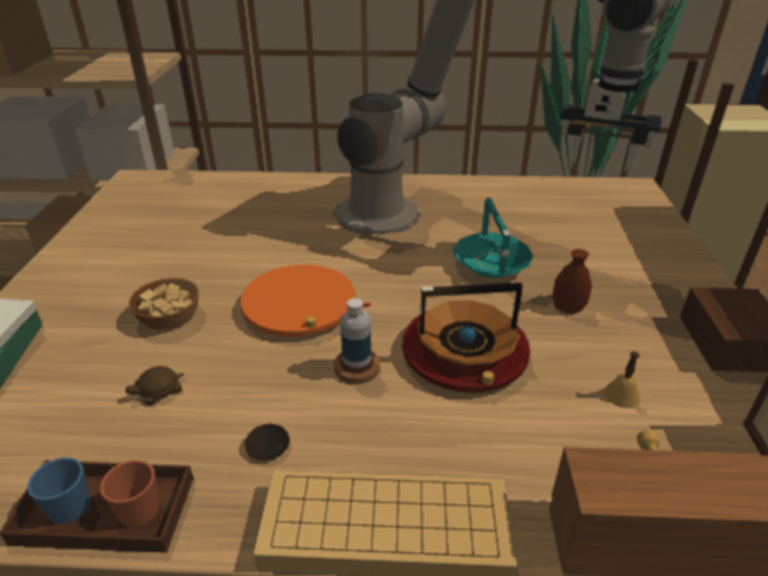

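View pics/top.png

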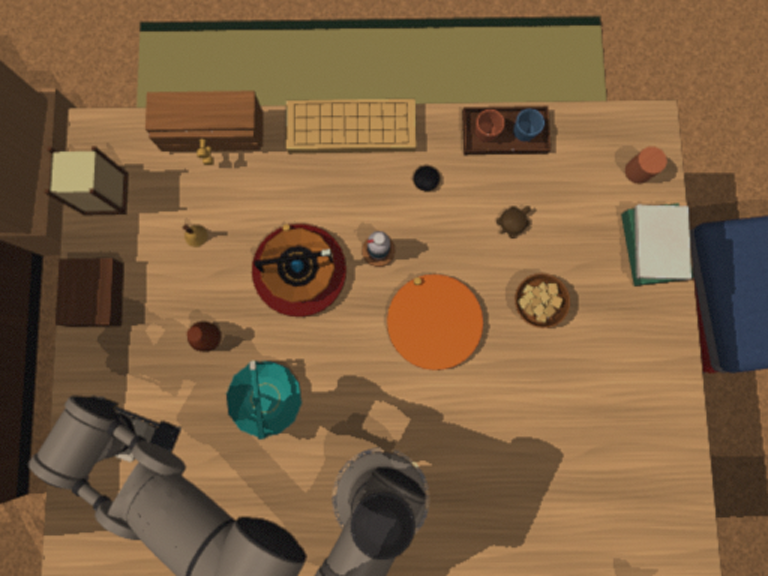

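The scene view (1.5x) shows the red turntable at (466,345) with the brown dish on it, the handle bar from (428,289, pearl) to (520,288), the cap at (354,305) and the pin at (488,378). In the top view (1.5x) the turntable is at (299,269), the pearl at (326,253), the cap at (378,240) and the pin at (286,227).

Possible mix-ups, in top pixels at 1.5x:
- **Turntable:** red (299,269) or orange (435,321). I choose red.
- **Handled dish:** brown (299,266) or turquoise (264,399). I choose brown.
- **Pin:** brass on red (286,227) or on orange (418,281). I choose the one on red.

```bash
python3 - <<'E'
from h import *
t=np.load('t.npy');s=np.load('s.npy');ct=cam('top');cs=cam('scene')
def blob(im,box,f):
    x0,y0,x1,y1=box;h=cv2.cvtColor(im,cv2.COLOR_RGB2HSV).astype(int)
    m=f(h[...,0],h[...,1],h[...,2]);k=np.zeros_like(m);k[y0:y1,x0:x1]=1;m=(m&k).astype(np.uint8)
    n,l,st,c=cv2.connectedComponentsWithStats(m);i=1+np.argmax(st[1:,4]);return c[i],st[i]
def two(a,b):
    p,d=ray(ct,a);q,e=ray(cs,b);A=np.stack([d,-e],1);x=np.linalg.lstsq(A,q-p,rcond=None)[0]
    u,v=p+d*x[0],q+e*x[1];return ((u+v)/2).round(4),np.linalg.norm(u-v).round(4)
white=lambda H,S,V:(S<60)&(V>140)
for n,bt,bs,z in(("cap",(240,148,265,172),(226,194,248,213),.15),("pearl",(208,160,226,176),(276,186,294,197),.159)):
    a,sa=blob(t,bt,white);b,sb=blob(s,bs,white);print(n,a,sa,b,sb,onz(ct,a,z).round(4),onz(cs,b,z).round(4),two(a,b))
br=lambda H,S,V:(H>17)&(H<32)&(S>100)&(V>110)
a,sa=blob(t,(182,144,200,158),br);b,sb=blob(s,(316,244,334,260),br);print("pin",a,sa,b,sb,onz(ct,a,.046).round(4),onz(cs,b,.044).round(4))
a,sa=blob(t,(160,140,240,215),lambda H,S,V:((H<4)|(H>172))&(S>150)&(V>50));print('red',a,sa)
x,y,w,hh=sa[:4];print(onz(ct,(x+w/2-.5,y+hh/2-.5),.03))
c=np.hstack([cv2.resize(t[140:220,160:270],None,fx=4,fy=4),cv2.resize(s[170:260,220:360][:80,:110],None,fx=3,fy=4)]);save('crop.png',c,1)
E
```

```text
cap [251.02380952 160.60714286] [246 155  10  12  84] [236.39534884 201.86046512] [232 199   9   6  43] [0.5938 0.0008 0.15  ] [ 0.6018 -0.0049  0.15  ] (array([ 0.5951, -0.0024,  0.1451]), np.float64(0.0063))
pearl [217.  167.6] [215 166   5   4  15] [284.5 192.4] [282 192   6   2  10] [0.5693 0.1177 0.159 ] [0.5682 0.1161 0.159 ] (array([0.5692, 0.1168, 0.1597]), np.float64(0.0015))
pin [190.36363636 151.09090909] [189 150   4   3  11] [324.90909091 249.77272727] [322 248   6   5  22] [0.6554 0.2242 0.046 ] [0.6537 0.2218 0.044 ]
red [204.83995187 189.51383875] [169 150  61  61 831]
[0.54883372 0.19383534 0.03      ]
```

View pics/crop.png

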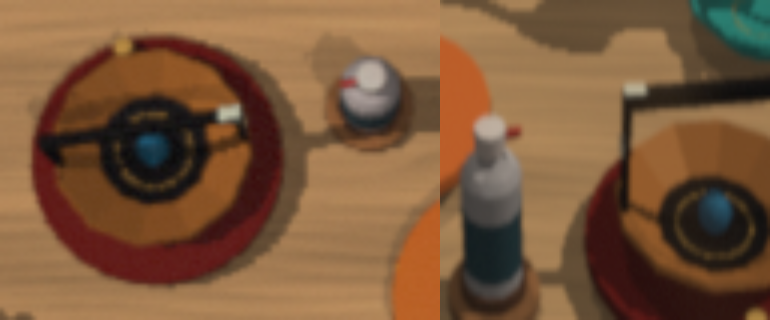

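The crop confirms the choice: brown dish on the red turntable, pearl at crop (229,114), pin at (123,46), cap at (372,75), or about (253,159) in the full top picture. Next I'll move above the dish for a close wrist look.

```bash
cat >> h.py <<'E'
def go(x,y,z,yaw):
    s=robot.observe();Rm=rot(s["tool_rot"]);d=Rm.T@(np.array([x,y,z])-s["tool_pos"])
    cur=s["tool_rot"][2];dy=(yaw-cur+np.pi)%(2*np.pi)-np.pi
    print("shift",d.round(4),"turn",round(-dy,4),"t",s["time"],"pos",s["tool_pos"].round(4),s["tool_rot"].round(4),"q6",s["qpos"][5].round(3))
E
python3 -c "
from h import *
go(.549,.194,.32,1.827)
c=cam('top');print(onz(c,(252.7,158.7),.15))"
```

```text
shift [-0.4403 -0.1437 -0.0858] turn 0.9408 t 0.1 pos [0.1915 0.4885 0.2341] [-3.1402e+00 -2.0000e-04  2.7678e+00] q6 -0.146
[ 0.60038342 -0.00515226  0.15      ]
```

```bash
python3 -m jog '[[[1,-0.035,-0.011,-0.02,0],[1,-0.07,-0.023,-0.04,0],[1,-0.105,-0.034,-0.06,0],[1,-0.14,-0.045,-0.08,0],[1,-0.175,-0.057,-0.086,0]]]'
python3 -m jog '[[[-1,-0.035,-0.011,0,0],[-1,-0.07,-0.023,0,0],[-1,-0.105,-0.034,0,0],[-1,-0.14,-0.045,0,0],[-1,-0.175,-0.057,0,0]]]'
python3 -m jog '[[[-1,-0.03,-0.01,0,0.1],[-1,-0.06,-0.02,0,0.2],[-1,-0.09,-0.03,0,0.3],[-1,-0.09,-0.03,0,0.4],[-1,-0.09,-0.03,0,0.5]]]'
python3 -m jog '[[[-1,0,0,0,0.1],[-1,0,0,0,0.2],[-1,0,0,0,0.3],[-1,0,0,0,0.4],[-1,0,0,0,0.44]]]'
python3 -m jog '[[[-1,0,0,0,0.44],[-1,0,0,0,0.44],[-1,0,0,0,0.44]]]'
python3 - <<'E'
from h import *
go(.549,.194,.32,1.827)
im=robot.read_camera('wrist');np.save('w.npy',im);save('w1.png',im)
E
```

```text
time: 0.52
tool_pos: [0.3353, 0.3712, 0.3235]
tool_rot: [3.138, 0.002, 2.768]
contact_force: [-0.1, 0.1, 0.9]
opening: 0.0919
grip_force: 0.0
time: 0.93
tool_pos: [0.4769, 0.2534, 0.3204]
tool_rot: [-3.141, -0.001, 2.768]
contact_force: [0.3, 0.4, -0.5]
opening: 0.0631
grip_force: 0.0
time: 1.35
tool_pos: [0.5498, 0.1923, 0.3194]
tool_rot: [-3.14, -0.001, 2.26]
contact_force: [0.7, 0.2, 0.1]
opening: 0.0299
grip_force: 0.0
time: 1.77
tool_pos: [0.5486, 0.194, 0.3202]
tool_rot: [-3.141, -0.0, 1.823]
contact_force: [0.2, 0.1, 0.3]
opening: 0.0007
grip_force: 0.0
time: 2.02
tool_pos: [0.5485, 0.194, 0.3202]
tool_rot: [-3.141, 0.0, 1.447]
contact_force: [0.1, -0.0, -0.2]
opening: 0.0005
grip_force: 0.0
shift [0.     0.0005 0.0002] turn -0.3804 t 2.0167 pos [0.5485 0.194  0.3202] [-3.1405e+00  3.0000e-04  1.4466e+00] q6 0.332
```

View pics/w1.png

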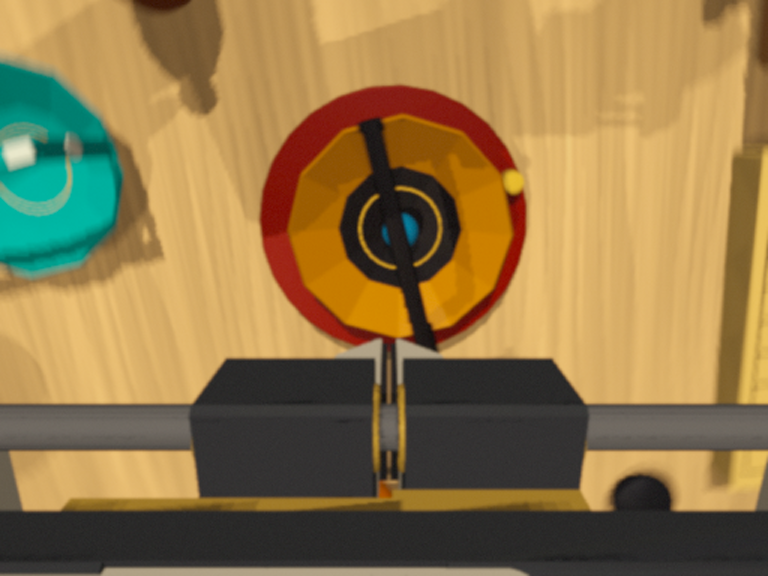

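The wrist view (1.5x) shows the bar from (371,120) to (425,345), the gold circle centred at about (401,228), the pin at (513,182) and the red disc at about (393,217).

```bash
python3 - <<'E'
from h import *
im=np.load('w.npy');c=cam('wrist');h=cv2.cvtColor(im,cv2.COLOR_RGB2HSV).astype(int);H,S,V=h[...,0],h[...,1],h[...,2]
dark=V<60; pts=[]
for r in list(range(84,108))+list(range(184,222)):
    x=np.where(dark[r,230:300])[0]
    if 4<len(x)<22: pts.append((230+x.mean(),r))
P=np.array([onz(c,p,.159)[:2] for p in pts]);print(len(P),pts[0],pts[-1])
v=np.linalg.svd(P-P.mean(0))[2][0]; v*=np.sign(-v[1]); m=P.mean(0)
print("bar dir deg",np.degrees(np.arctan2(v[1],v[0])),"end far",onz(c,(371/1.5,119/1.5),.159)[:2])
g=(H>18)&(H<32)&(S>80)&(V>110);k=np.zeros_like(g);k[120:185,235:300]=1
y,x=np.where(g&k&(np.hypot(np.arange(512)[None]-267,np.arange(384)[:,None]-152)<32));e=cv2.fitEllipse(np.stack([x,y],1).astype(np.float32));print("gold",e)
G=onz(c,e[0],.041)[:2]
b=(H>90)&(H<115)&(S>120)&(V>60);k[:]=0;k[130:175,250:290]=1;y,x=np.where(b&k);B=onz(c,(x.mean(),y.mean()),.052)[:2]
red=((H<4)|(H>172))&(S>150)&(V>50);y,x=np.where(red);i=(y<230)&(x>160)&(x<365)
hull=cv2.convexHull(np.stack([x[i],y[i]],1).astype(np.float32))[:,0];hull=hull[hull[:,1]<200];T=np.array([onz(c,p,.03)[:2] for p in hull])
A=np.c_[2*T,np.ones(len(T))];q=np.linalg.lstsq(A,(T**2).sum(1),rcond=None)[0];print("table",q[:2],np.sqrt(q[2]+q[:2]@q[:2]))
y,x=np.where((H>20)&(H<32)&(S>120)&(V>150)&(np.hypot(np.arange(512)[None]-342,np.arange(384)[:,None]-121)<10));Pn=onz(c,(x.mean(),y.mean()),.046)[:2]
print("gold",G,"ball",B,"bar closest to gold",m+v*((G-m)@v),"to table",m+v*((q[:2]-m)@v),"pin",Pn,"pin dir",np.degrees(np.arctan2(*(Pn-q[:2])[::-1])),np.linalg.norm(Pn-q[:2]))
E
```

```text
58 (np.float64(247.0), 84) (np.float64(282.0), 221)
bar dir deg -83.60156178953045 end far [0.54811936 0.27962009]
gold ((266.28326416015625, 151.6217803955078), (53.0702018737793, 53.718902587890625), 64.90621948242188)
table [0.55048512 0.19342614] 0.11416162899315767
gold [0.55621088 0.19357793] ball [0.56047345 0.19396876] bar closest to gold [0.55620111 0.19357684] to table [0.55614681 0.19406105] pin [0.65363833 0.22028104] pin dir 14.592457712092356 0.1065916059206494
```

```bash
python3 -m jog '[[[-1,0,0,0,-0.1],[-1,0,0,0,-0.2],[-1,0,0,0,-0.235],[-1,0,0,0,-0.235]]]'; python3 -c "
from h import *
go(.6005,-.005,.19,1.6825)"
```

```text
time: 2.4
tool_pos: [0.5486, 0.194, 0.3203]
tool_rot: [-3.141, 0.0, 1.692]
contact_force: [0.3, 1.1, -0.8]
opening: 0.0006
grip_force: 0.0
shift [-0.2038  0.0276  0.1303] turn 0.0092 t 2.4 pos [0.5486 0.194  0.3203] [-3.1407  0.      1.6917] q6 0.087
```

```bash
python3 -m jog '[[[-1,-0.04,0.006,0,0],[-1,-0.08,0.011,0,0],[-1,-0.12,0.016,0,0],[-1,-0.16,0.022,0,0],[-1,-0.204,0.0276,0,0]]]'
python3 -m jog '[[[-1,0,0,0.035,0],[-1,0,0,0.07,0],[-1,0,0,0.105,0],[-1,0,0,0.13,0],[-1,0,0,0.13,0]]]'; python3 - <<'E'
from h import *
go(.6005,-.005,.162,1.6825)
im=robot.read_camera('wrist');np.save('w2.npy',im);save('w2.png',im)
E
```

```text
time: 2.82
tool_pos: [0.5994, -0.0043, 0.3206]
tool_rot: [-3.141, -0.0, 1.689]
contact_force: [-0.3, 0.4, 0.1]
opening: 0.0005
grip_force: 0.0
time: 3.23
tool_pos: [0.5961, -0.0026, 0.1847]
tool_rot: [-3.131, -0.003, 1.688]
contact_force: [-1.0, -0.1, -0.9]
opening: 0.0005
grip_force: 0.0
shift [-0.003   0.0044  0.0226] turn 0.0052 t 3.2333 pos [ 0.5961 -0.0026  0.1847] [-3.1305e+00 -2.9000e-03  1.6877e+00] q6 -0.25
```

View pics/w2.png

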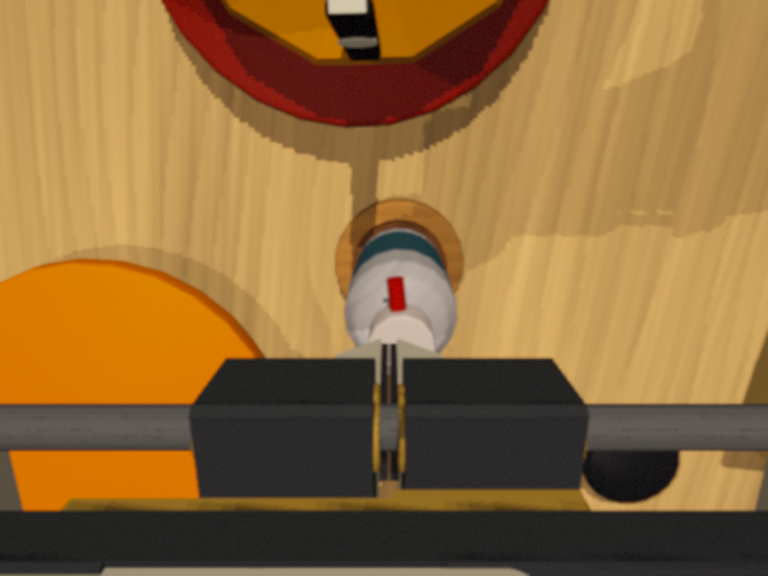

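The wrist view shows the cap spanning about x 369–434 at row 330 (1.5x), with its far rim near row 308 and the fingertips just over it. I'll check how far the tips are offset from the cap.

```bash
python3 - <<'E'
from h import *
s=robot.observe();c=cam('wrist')
print(s['tool_pos'],s['tool_rot'])
print("cap centre line",onz(c,(401.5/1.5,330/1.5),.15),"far rim",onz(c,(401.5/1.5,308/1.5),.15), "tip proj",proj(c,np.array(s['tool_pos'])-[0,0,.008])*1.5)
go(.6005,-.005,.162,1.6825)
E
```

```text
[ 0.59776092 -0.00263387  0.1881742 ] [-3.13550997e+00 -1.64929649e-03  1.68790143e+00]
cap centre line [ 0.60110283 -0.00073136  0.15      ] far rim [0.59995891 0.00843103 0.15      ] tip proj [392.65351792 366.12120697]
shift [-0.0027  0.0026  0.0262] turn 0.0054 t 3.2833 pos [ 0.5978 -0.0026  0.1882] [-3.1355e+00 -1.6000e-03  1.6879e+00] q6 -0.25
```

```bash
python3 -m jog '[[[-1,0,0,0.01,0],[-1,0,0,0.02,0],[-1,0,0,0.026,0],[-1,0,0,0.026,0],[-1,0,0,0.026,0]]]';python3 -m jog '[[[-1,0,0,0.004,0],[-1,0,0,0.007,0],[-1,0,0,0.009,0],[-1,0,0,0.009,0]]]'
```

```text
time: 3.7
tool_pos: [0.5994, -0.0027, 0.165]
tool_rot: [3.141, -0.0, 1.688]
contact_force: [-0.3, -0.9, 0.7]
opening: 0.0003
grip_force: 0.0
time: 4.03
tool_pos: [0.5996, -0.0027, 0.1558]
tool_rot: [3.141, 0.0, 1.688]
contact_force: [-0.1, 0.5, 2.8]
opening: 0.0004
grip_force: 1.2
```

```bash
python3 -m jog '[[[-1,0,0,0.002,0],[-1,0,0,0.003,0],[-1,0,0,0.003,0]]]';python3 -m jog '[[[-1,0,0,0.001,0],[-1,0,0,0.001,0],[-1,0,0,0.001,0]]]'
```

```text
time: 4.28
tool_pos: [0.5996, -0.0028, 0.153]
tool_rot: [3.141, 0.0, 1.688]
contact_force: [1.1, 1.4, 3.7]
opening: 0.0004
grip_force: 2.1
time: 4.53
tool_pos: [0.5996, -0.0027, 0.1522]
tool_rot: [3.14, 0.0, 1.688]
contact_force: [-0.4, -0.2, 6.8]
opening: 0.0004
grip_force: 2.8
```

```bash
python3 -m jog '[[[-1,0,0,0.001,0],[-1,0,0,0.001,0],[-1,0,0,0.001,0]]]'
```

```text
time: 4.78
tool_pos: [0.5997, -0.0027, 0.1521]
tool_rot: [3.14, 0.0, 1.688]
contact_force: [-2.3, 1.0, 10.6]
opening: 0.0004
grip_force: 5.4
```

Hard stop reached: z is stuck and the force is rising. I'll retract straight up and return over the dish.

```bash
python3 -m jog '[[[-1,0,0,-0.005,0],[-1,0,0,-0.015,0],[-1,0,0,-0.03,0],[-1,0,0,-0.06,0],[-1,0,0,-0.098,0]]]'
python3 -m jog '[[[1,0.04,-0.006,-0.02,0],[1,0.08,-0.012,-0.04,0],[1,0.12,-0.018,-0.05,0],[1,0.16,-0.024,-0.05,0],[1,0.198,-0.023,-0.05,0]]]'
python3 -m jog '[[[1,0,0,0,0],[1,0,0,0,0],[1,0,0,0,0]]]'
python3 - <<'E'
from h import *
go(.557,.1935,.22,1.6825)
s=robot.observe();im=robot.read_camera('wrist');c=cam('wrist',s);np.save('w3.npy',im);save('w3.png',im)
for p in([.5568,.1935,.159],[.5655,.116,.159],[.548,.2796,.159]):print(proj(c,p)*1.5)
E
```

```text
time: 5.2
tool_pos: [0.5975, -0.0026, 0.2472]
tool_rot: [-3.135, -0.002, 1.688]
contact_force: [0.8, -0.4, -0.3]
opening: 0.001
grip_force: 0.0
time: 5.62
tool_pos: [0.5523, 0.191, 0.3003]
tool_rot: [3.141, -0.0, 1.687]
contact_force: [0.6, 0.7, -0.0]
opening: 0.0291
grip_force: 0.0
time: 5.87
tool_pos: [0.5532, 0.1894, 0.2984]
tool_rot: [-3.14, 0.001, 1.689]
contact_force: [0.1, -0.2, 0.1]
opening: 0.0491
grip_force: 0.0
shift [0.0037 0.0043 0.0784] turn 0.0061 t 5.8667 pos [0.5532 0.1894 0.2984] [-3.1404e+00  6.0000e-04  1.6886e+00] q6 0.081
[398.1556579 263.585109 ]
[396.76175792 383.69248788]
[401.55545723 107.86197943]
```

View pics/w3.png

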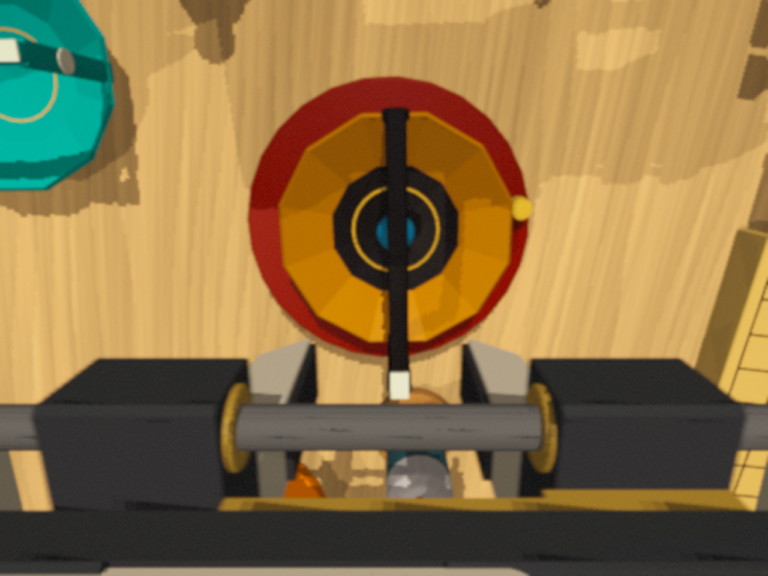

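The wrist view (1.5x) shows the bar vertical from (396,110) to the pearl at (400,385), both fingers clear on either side, and the gold circle at (396,229).

```bash
python3 - <<'E'
from h import *
im=np.load('w3.npy');c=cam('wrist');h=cv2.cvtColor(im,cv2.COLOR_RGB2HSV).astype(int);H,S,V=h[...,0],h[...,1],h[...,2]
y,x=np.where((S<90)&(V>140)&(np.hypot(np.arange(512)[None]-266.5,np.arange(384)[:,None]-256)<12));pe=onz(c,(x.mean(),y.mean()),.159);print((x.mean(),y.mean()),len(x),pe)
pts=[]
for r in list(range(84,108))+list(range(200,232)):
    k=np.where(V[r,250:285]<60)[0]
    if 4<len(k)<22: pts.append((250+k.mean(),r))
P=np.array([onz(c,p,.159)[:2] for p in pts]);m=P.mean(0);v=np.linalg.svd(P-m)[2][0];v*=-np.sign(v[1]);print(len(P),"bar deg",np.degrees(np.arctan2(v[1],v[0])),"centre",pe[:2]-.078*v,"foot",m+v*((pe[:2]-.078*v-m)@v))
k=cv2.circle(np.zeros((384,512),np.uint8),(264,153),32,1,-1)
y,x=np.where((H>18)&(H<32)&(S>80)&(V>110)&(k>0));e=cv2.fitEllipse(np.stack([x,y],1).astype(np.float32));print(e,"gold",onz(c,e[0],.041))
E
```

```text
(np.float64(266.0530612244898), np.float64(256.6408163265306)) 245 [0.56724386 0.11458887 0.159     ]
56 bar deg -82.32072042648814 centre [0.5568209  0.19188933] foot [0.55628632 0.19181725]
((263.2940368652344, 152.2257843017578), (55.90179443359375, 56.58770751953125), 78.98445129394531) gold [0.55636908 0.19304728 0.041     ]
```

```bash
python3 -m jog '[[[1,0.002,0.002,0.035,0],[1,0.003,0.003,0.07,0],[1,0.003,0.003,0.1,0],[1,0.003,0.003,0.11,0],[1,0.003,0.003,0.11,0]]]'
python3 -m jog '[[[1,0,0,0,0],[1,0,0,0,0],[1,0,0,0,0]]]'; python3 -c "
from h import *
go(.5565,.1925,.141,1.693)"
```

```text
time: 6.33
tool_pos: [0.5551, 0.1912, 0.186]
tool_rot: [-3.135, 0.001, 1.686]
contact_force: [-0.4, -0.7, 1.0]
opening: 0.0865
grip_force: 0.0
time: 6.58
tool_pos: [0.5574, 0.1929, 0.191]
tool_rot: [3.138, -0.0, 1.687]
contact_force: [0.5, -0.1, 0.5]
opening: 0.0917
grip_force: 0.0
shift [-0.0003 -0.0011  0.05  ] turn -0.0056 t 6.5833 pos [0.5574 0.1929 0.191 ] [ 3.1376e+00 -4.0000e-04  1.6874e+00] q6 0.087
```

```bash
python3 -m jog '[[[1,0,-0.001,0.015,-0.005],[1,0,-0.001,0.03,-0.005],[1,0,-0.001,0.042,-0.005],[1,0,-0.001,0.05,-0.005],[1,0,-0.001,0.05,-0.005]]]'
python3 -m jog '[[[1,0,0,0,0],[1,0,0,0,0]]]'; python3 -c "
from h import *
go(.5565,.1925,.141,1.693)"
```

```text
time: 7.0
tool_pos: [0.5548, 0.1928, 0.1382]
tool_rot: [-3.14, 0.0, 1.693]
contact_force: [-0.5, -1.3, -0.3]
opening: 0.0918
grip_force: 0.0
time: 7.17
tool_pos: [0.5559, 0.193, 0.14]
tool_rot: [3.139, -0.0, 1.693]
contact_force: [0.1, 0.1, -0.2]
opening: 0.0919
grip_force: 0.0
shift [-0.0006  0.0005 -0.001 ] turn -0.0002 t 7.1667 pos [0.5559 0.193  0.14  ] [ 3.1394e+00 -3.0000e-04  1.6928e+00] q6 0.082
```

```bash
for i in 1 2 3; do python3 -m jog '[[[-0.62,0,0,0,0],[-0.62,0,0,0,0],[-0.62,0,0,0,0],[-0.62,0,0,0,0],[-0.62,0,0,0,0]]]' 30 | tail -2; done
python3 -m jog '[[[-0.68,0,0,0,0],[-0.7,0,0,0,0],[-0.72,0,0,0,0],[-0.74,0,0,0,0],[-0.76,0,0,0,0]]]'
python3 -m jog '[[[-0.8,0,0,0,0],[-0.9,0,0,0,0],[-1,0,0,0,0],[-1,0,0,0,0],[-1,0,0,0,0]]]'
```

```text
opening: 0.0634
grip_force: 0.0
opening: 0.0298
grip_force: 0.0
opening: 0.0174
grip_force: 0.3
time: 8.83
tool_pos: [0.5552, 0.1928, 0.1388]
tool_rot: [3.142, -0.0, 1.693]
contact_force: [4.5, -1.6, 8.0]
opening: 0.0114
grip_force: 30.0
time: 9.25
tool_pos: [0.5552, 0.1928, 0.1388]
tool_rot: [3.141, -0.0, 1.693]
contact_force: [2.1, -2.3, 1.7]
opening: 0.0115
grip_force: 30.0
```

```bash
python3 -m jog '[[[-1,0,0,-0.001,0],[-1,0,0,-0.003,0],[-1,0,0,-0.006,0],[-1,0,0,-0.010,0],[-1,0,0,-0.014,0]]]' 40
python3 -m jog '[[[-1,0,0,-0.005,0],[-1,0,0,-0.010,0],[-1,0,0,-0.015,0],[-1,0,0,-0.020,0],[-1,0,0,-0.025,0]]]' 40|sed -n 2,3p
python3 -m jog '[[[-1,0,0,-0.005,0],[-1,0,0,-0.010,0],[-1,0,0,-0.015,0],[-1,0,0,-0.020,0],[-1,0,0,-0.025,0]]]' 40|sed -n 2,3p
python3 -m jog '[[[-1,0,0,-0.005,0],[-1,0,0,-0.010,0],[-1,0,0,-0.013,0],[-1,0,0,-0.015,0],[-1,0,0,-0.016,0]]]' 40
python3 -m jog '[[[-1,0,0,0,0],[-1,0,0,0,0],[-1,0,0,0,0],[-1,0,0,0,0]]]' 40
python3 - <<'E'
from h import *
im=robot.read_camera('scene');im2=robot.read_camera('wrist');go(.55,.1935,.221,1.693)
print(robot.observe()['torque'])
save('lift.png',np.hstack([cv2.resize(im[150:290,220:400],None,fx=2,fy=2),cv2.resize(im2[:280,140:340],None,fx=1,fy=1)]),1) if 0 else save('lift.png',np.vstack([cv2.resize(im[150:260,240:380],(560,300)),cv2.resize(im2[40:240,100:400],(560,290))]),1)
E
```

```text
time: 9.67
tool_pos: [0.5547, 0.1929, 0.1526]
tool_rot: [-3.14, -0.0, 1.693]
contact_force: [1.4, 0.2, -4.8]
opening: 0.0116
grip_force: 40.0
tool_pos: [0.5552, 0.1928, 0.1784]
tool_rot: [3.141, -0.0, 1.693]
tool_pos: [0.5551, 0.1928, 0.2032]
tool_rot: [-3.142, -0.0, 1.693]
time: 10.92
tool_pos: [0.5552, 0.1929, 0.219]
tool_rot: [3.141, -0.0, 1.693]
contact_force: [-0.5, 0.1, -5.8]
opening: 0.0117
grip_force: 40.0
time: 11.25
tool_pos: [0.555, 0.1928, 0.2184]
tool_rot: [-3.141, -0.0, 1.693]
contact_force: [0.8, -0.1, -5.1]
opening: 0.0118
grip_force: 40.0
shift [ 0.0013 -0.005  -0.0025] turn -0.0002 t 11.35 pos [0.5551 0.1928 0.2185] [-3.1414e+00 -1.0000e-04  1.6928e+00] q6 0.082
[-0.0455736   0.00048403  0.01235188]
```

View pics/lift.png

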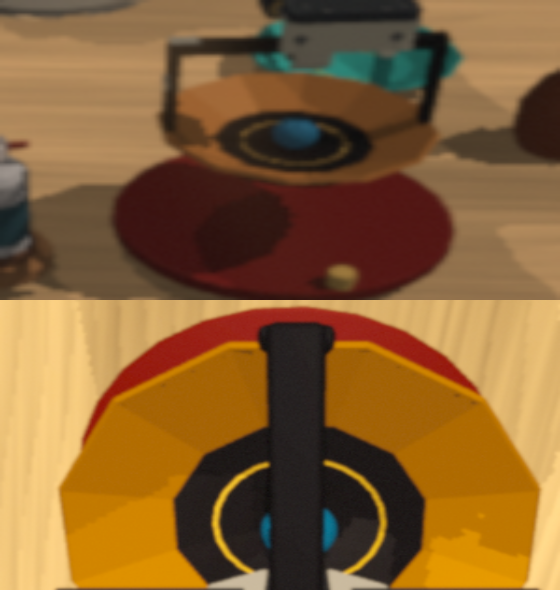

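The dish is lifted and the ball is in the middle of the gold circle (ball at about (299,528), circle at about (299,525)). Next I centre it over the table and turn it slowly, 1.70 rad CCW.

```bash
python3 -m jog '[[[-1,0,-0.0005,0,0],[-1,0,-0.0015,0,0],[-1,0.001,-0.003,0,0],[-1,0.001,-0.0045,0,0],[-1,0.001,-0.005,0,0]]]' | sed -n 2,3p
python3 -m jog '[[[-1,0,0,0,-0.01],[-1,0,0,0,-0.03],[-1,0,0,0,-0.06],[-1,0,0,0,-0.10],[-1,0,0,0,-0.15]]]' | sed -n 2,3p
python3 -m jog '[[[-1,0,0,0,-0.06],[-1,0,0,0,-0.12],[-1,0,0,0,-0.18],[-1,0,0,0,-0.24],[-1,0,0,0,-0.30]]]' | sed -n 2,3p
python3 -m jog '[[[-1,0,0,0,-0.06],[-1,0,0,0,-0.12],[-1,0,0,0,-0.18],[-1,0,0,0,-0.24],[-1,0,0,0,-0.30]]]' | sed -n 2,3p
python3 -m jog '[[[-1,0,0,0,-0.06],[-1,0,0,0,-0.12],[-1,0,0,0,-0.18],[-1,0,0,0,-0.24],[-1,0,0,0,-0.30]]]' | sed -n 2,3p
python3 -m jog '[[[-1,0,0,0,-0.06],[-1,0,0,0,-0.12],[-1,0,0,0,-0.18],[-1,0,0,0,-0.24],[-1,0,0,0,-0.30]]]' | sed -n 2,3p
python3 -m jog '[[[-1,0,0,0,-0.06],[-1,0,0,0,-0.12],[-1,0,0,0,-0.18],[-1,0,0,0,-0.24],[-1,0,0,0,-0.28]]]' | sed -n 2,3p
python3 -m jog '[[[-1,0,0,0,-0.03],[-1,0,0,0,-0.05],[-1,0,0,0,-0.065],[-1,0,0,0,-0.07],[-1,0,0,0,-0.073]]]' | sed -n 2,3p
python3 -m jog '[[[-1,0,0,0,0],[-1,0,0,0,0],[-1,0,0,0,0],[-1,0,0,0,0],[-1,0,0,0,0]]]'
python3 - <<'E'
from h import *
im=robot.read_camera('scene');im2=robot.read_camera('top');w=robot.read_camera('wrist');go(.55,.1935,.2185,np.radians(194.6))
np.save('s4.npy',im);np.save('t4.npy',im2);np.save('w4.npy',w)
save('turn.png',np.vstack([np.hstack([cv2.resize(im[150:260,240:380],(400,300)),cv2.resize(im2[130:220,150:270],(400,300))]),np.hstack([cv2.resize(w,(400,300)),cv2.resize(im,(400,300))])]),1)
E
```

```text
tool_pos: [0.5497, 0.1933, 0.2187]
tool_rot: [-3.141, -0.0, 1.693]
tool_pos: [0.5502, 0.1932, 0.2187]
tool_rot: [3.141, -0.0, 1.846]
tool_pos: [0.5501, 0.1932, 0.2187]
tool_rot: [3.141, 0.0, 2.147]
tool_pos: [0.5501, 0.1932, 0.2187]
tool_rot: [3.141, 0.0, 2.447]
tool_pos: [0.5502, 0.1932, 0.2187]
tool_rot: [3.141, 0.0, 2.747]
tool_pos: [0.5501, 0.1932, 0.2187]
tool_rot: [3.141, 0.0, 3.047]
tool_pos: [0.5502, 0.1932, 0.2188]
tool_rot: [3.142, 0.0, -2.956]
tool_pos: [0.5501, 0.1932, 0.2188]
tool_rot: [3.142, 0.0, -2.887]
time: 15.1
tool_pos: [0.5501, 0.1932, 0.2187]
tool_rot: [3.142, 0.0, -2.887]
contact_force: [0.3, 0.6, -4.4]
opening: 0.0114
grip_force: 40.0
shift [0.     0.0003 0.0002] turn -0.0007 t 15.25 pos [0.5501 0.1932 0.2187] [ 3.1416e+00  1.0000e-04 -2.8874e+00] q6 -1.619
```

View pics/turn.png

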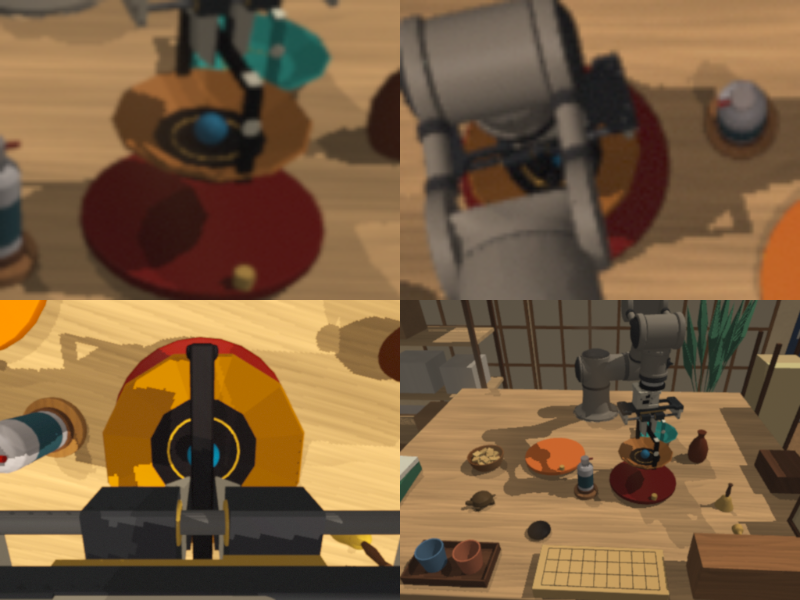

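The wrist view shows the ball at (203,453) inside the gold circle, about (202,450). The scene view shows the pearl end pointing toward the pin, with the bystanders unmoved. Next I check level, heading and ball numerically.

```bash
python3 - <<'E'
from h import *
st=robot.observe();w=np.load('w4.npy');s=np.load('s4.npy');c=cam('wrist');cs=cam('scene')
h=cv2.cvtColor(w,cv2.COLOR_RGB2HSV).astype(int);H,S,V=h[...,0],h[...,1],h[...,2]
k=cv2.circle(np.zeros((384,512),np.uint8),(259,193),50,1,-1);k[:,:205]=0;k[230:]=0
y,x=np.where((H>18)&(H<32)&(S>120)&(V>150)&(k>0)&(np.hypot(np.arange(512)[None]-259,np.arange(384)[:,None]-191)<50))
e=cv2.fitEllipse(np.stack([x,y],1).astype(np.float32));print(e,len(x))
G=onz(c,e[0],.041+.08);Rm=rot(st['tool_rot']);print("gold in tool xy",Rm.T@(G-st['tool_pos']))
y,x=np.where((H>90)&(H<115)&(S>120)&(V>60)&(k>0));print("ball px",x.mean(),y.mean(),x.min(),x.max(),y.min(),y.max(),"tool",Rm.T@(onz(c,((x.min()+x.max())/2,y.mean()),.132)-st['tool_pos']))
a=np.radians(14.6);u=np.array([np.cos(a),np.sin(a),0]);C=np.array(st['tool_pos'])
hs=cv2.cvtColor(s,cv2.COLOR_RGB2HSV).astype(int);m=((hs[...,1]<70)&(hs[...,2]>110)).astype(np.uint8);m[:, :318]=0;m[:,338:]=0;m[:168]=0;m[206:]=0
n,l,stt,cc=cv2.connectedComponentsWithStats(m);print([(cc[i].round(1),stt[i,4]) for i in range(1,n) if stt[i,4]>4])
for t in(-3,0,3):
    th=np.radians(t);g=C+[0,0,.0132];q=lambda x,z:g+u*(x*np.cos(th)-z*np.sin(th))+np.array([0,0,1])*(x*np.sin(th)+z*np.cos(th))
    print(t,"pearl",proj(cs,q(.078,.007)),"far end wrist",proj(c,q(-.0875,.007)),"gold wrist",proj(c,q(0,-.111)))
E
```

```text
((259.91912841796875, 192.30165100097656), (85.8091812133789, 89.78074645996094), 90.82206726074219) 578
gold in tool xy [0.00308271 0.00045211 0.09772571]
ball px 265.4533333333333 198.56666666666666 240 281 184 213 tool [0.00153667 0.00085022 0.08672584]
[(array([328.2, 178.2]), np.int32(26))]
-3 pearl [328.14002295 180.98625514] far end wrist [259.60532338  61.68521042] gold wrist [259.31931741 188.89654389]
0 pearl [328.28594259 179.45236098] far end wrist [259.58085636  61.33723745] gold wrist [259.32239615 196.11088146]
3 pearl [328.39842384 177.86883208] far end wrist [259.55809214  61.69980034] gold wrist [259.3258755  203.35219215]
```

The dish is level within measurement (two views give −1.5° and +2.4°). The heading matches and the ball is in the circle. I'll let it settle a little and hand in.

```bash
for i in 1 2 3; do python3 -m jog '[[[-1,0,0,0,0],[-1,0,0,0,0],[-1,0,0,0,0],[-1,0,0,0,0],[-1,0,0,0,0]]]' | sed -n 1,3p; done
python3 -c "
from h import *
w=robot.read_camera('wrist');print(np.abs(w.astype(int)-np.load('w4.npy'))[120:240,190:330].mean())
print(robot.hand_in())"
```

```text
time: 15.67
tool_pos: [0.5501, 0.1932, 0.2187]
tool_rot: [3.142, 0.0, -2.887]
time: 16.08
tool_pos: [0.5501, 0.1932, 0.2187]
tool_rot: [3.142, 0.0, -2.887]
time: 16.5
tool_pos: [0.5501, 0.1932, 0.2187]
tool_rot: [3.142, -0.0, -2.887]
1.8657142857142857
the job is handed in; nothing more can be done
None
```

I pressed the cap down to its hard stop and released it, lifted the dish 8 cm, turned it so the pearl spot points the same way as the pin, and handed in at about 16.5 s with the dish held still over the turntable and the ball inside the gold circle; level is only known to about 2°, I did not check the cap's spring-back in a picture, and `hand_in()` returned no verdict.

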